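Lay a mould insert in its fixture and lock it with the eccentric cam lever

ROBOT

A 7-joint arm with a two-finger parallel gripper is mounted at the origin on the work surface. World frame = base frame: x ahead of the robot, y to its left, z up, the work surface at z = 0. Lengths are in m, angles in rad, forces in N, time in s.
With the tool pointing down it reaches from about 0.4 to 0.875 m from the base axis. Payload 19.3 kg.
Tool frame: the origin (TCP) lies midway between the tips of the shut fingers; the grasp point (between the pads) lies 19 mm behind it; z points along the fingers, y is the line along which they close (so a half turn about z gives the same grasp; the last joint's range is limited). The gripper opens to 85 mm and grips with 20 to 120 N. Pads are 22 mm wide; open, the fingers measure 114 mm over their backs; the gripper's body (76 mm by 85 mm) begins 54 mm behind the grasp point. The pads swing forward as they close: fully open they stand 13 mm farther back than shut.
Start: joints at [1.083, 0.521, -0.036, 1.599, 0.021, 1.021, -0.113], TCP at [0.254, -0.571, 0.231] pointing down, gripper open.
Joint ranges: [-2.91, 2.91], [-0.3, 2.13], [-1.5, 1.42], [0.17, 2.43], [-1.26, 4.41], [0.16, 1.93], [-2.52, 2.52]. Speed limits (rad/s): [1.89, 1.89, 2.39, 2.39, 3.01, 3.01, 3.01].

INTERFACE

Orientations are given as [roll, pitch, yaw] about the fixed x, y, z axes, in that order (R = Rz(yaw) Ry(pitch) Rx(roll)).
In Python, from workcell import bot, vision, telemetry, job_done gives the robot as it stands (bot), with the cameras (vision), the readings (telemetry) and the job as plain functions.
- The arm moves only by the shell command python3 nudge.py [FORCE], which reads ROWS from standard input. ROWS is a JSON list that holds a single list of rows (three levels of brackets), with 1 to 5 rows, each of 7 numbers: the finger opening in m, then dx, dy, dz in normalised numbers (1 is 0.8 m), then a rotation vector rx, ry, rz in fractions of the full range, 1 being pi rad; each row is the pose to reach, as a shift and turn from the pose commanded when the command began, along the tool's axes at that moment; what a row does not reach only later rows make up. A row lasts 1/8 s, in which the tool goes at most 0.0625 m and 0.188 rad, less where a joint would pass 70% of its speed; a pose out of reach is approached as far as the arm can. The fingers move at their own pace and stop on an object; FORCE is the grip in N (left out, the last holds). Time passes only in rows, so rows that do not move let the fingers close. It prints the time, the measured TCP pose, the force, the opening and the grip force at its end. No shift or turn number may pass 1 either way. Input that does not fit is refused with a message, and nothing moves.
- telemetry.observe(): the state, without advancing time (a new reading comes with each control period).
- vision.grab_frame(name): name is "scene" or "top" or "wrist"; returns the picture (384x512x3 uint8, blue, green, red); there is no depth.
- vision.calibration(name): a dict with "vfov" (degrees; the focal length in pixels is half the picture's height over the tangent of half this angle, whatever the lens; pixels are square), "cx", "cy" (the principal point, pixels), "eye" and "attitude" of the camera in the world. Camera axes: x right, y down, z forward; pixel columns grow to the right and rows downward; lengths in m; the calibration is good to about 2 mm. A picture is of the moment at which its call begins: read the wrist's pose just before it. calibration takes no time and is no camera call; for the wrist camera it gives the pose at the moment of the call.
- job_done(): hands the job in; it is judged then, once.
The state is a dict: "clock": time; "qpos": joint angles; "qd": joint speeds; "joint_efforts": joint torques, N m; "position": TCP position; "tool_rot": TCP orientation; "force": force on the tool from outside, world axes, zero at the start; "moment": the same for the moment, N m; "grip_width": finger opening in m; "finger_force": force on a finger pad.
Only numpy, scipy, OpenCV 4.12 (cv2) and the standard library are available. Lean on these libraries where they do the work, as an engineer would, in place of code of your own. Each camera call takes 0.05 s, during which the arm holds its last target. There are 200 camera calls.

TASK

The mould insert with the pocket stands on end on the bench, ready for polishing: lay it on its back with the pocket facing up (do not let it topple) and let go of it, then take it across its ends and set it flat in the nest of the clamping fixture, long side along the back fence, and slide it up against the end stop. Then swing the cam lever round just far enough for the eccentric to take up the gap and hold the insert snugly against the fence; do not force it further, or it will mark the finished steel. Leave the plain blank that stands nearby where it is.

Things in the scene. Friction and masses are not known exactly. Their poses are not given: they have to be found in the camera images.
- insert: mould insert: bright steel block, 0.5 kg, 32 x 44 x 60 mm along its x, y, z, with an open pocket (40 x 26 mm, 10 mm deep, round boss inside) in its +x face. Origin: centre of one 32 x 44 end; z runs along the length from there. It starts standing on that end, pocket looking away from the robot and up to 45 deg to its left. On its back, x points up and it is 32 mm high
- insert_centre (a point): middle of the insert's block, 30 mm along its z from its origin, 16 mm below the pocket face; axes as the insert
- blank: plain steel block without pocket, 32 x 44 mm, 45 mm tall, two small dark marks on top; it stands on the bench too, and it and the insert swap places. Leave it. Origin: centre of its underside
- fixture: clamping fixture, bolted down: steel plate 16 mm thick, x from -85 to 85, y from -100 to 80 mm, with fence, end stop and cam clamp on it. Origin on the bench, z up. The seated insert lies on the plate with its length along y, its middle at x 28, y 0, z 32 mm. No finger fits between the seated insert and fence, stop or cam
- nest (a point): point on the plate's top under the middle of the seated insert (x 28, y 0, z 16 mm in the fixture's frame); axes as the fixture
- fence (a point): point on the back fence's face facing the middle of the seated insert; axes as the fixture. The face looks to -x; the dark bar is 18 mm thick and runs in y from -80 to 45 mm, its top 44 mm above the bench
- end_stop (a point): middle of the end stop's face (y 30 mm in the fixture's frame), which looks to -y; dark block 36 mm wide in x, 16 mm thick, against the fence, its top 38 mm above the bench
- clamp: cam clamp, bolted in slots of the plate on the -x side of the nest; axes parallel to the fixture's. Origin on the cam's vertical pivot, at the plate's top, in line (y 0) with the middle of the seated insert. Its distance from the fence differs each time by up to 4.5 mm, so the gap left to the seated insert when open is 6.5 to 11 mm
- cam (a joint): turn of cam and lever, rad, 0 to 2.8, growing anticlockwise from above; starts open, at 0 to 0.4. At 0 the lever points 100 deg anticlockwise from the fixture's +x; it closes by swinging towards -x. It turns with about 1 N at the knob and stays where left; once the cam bears on the seated insert, the knob resists with 6 to 8 N more per 0.05 rad, the cam pressing about 6 times as hard
- eccentric (a point): middle of the cam, a steel disc of 28 mm radius, 21 to 41 mm above the bench, its centre 8 mm off the pivot: at angle q its face reaches 28 - 8 cos(q) mm from the pivot towards the fence
- lever_knob (a point): middle of the black upright knob at the lever's end: 18 mm diameter, 49 to 89 mm above the bench (this point 71 mm), 85 mm from the pivot. The lever is a 10 mm round bar, its top 51 mm above the bench

How it is judged:
On the way, in this order (a step that is already met when the one before it is completed fails the run):
1. the insert lies on its back, pocket up, and has been let go (angle between insert's own x axis and vertical below 0.1 rad and height (world z) of insert_centre below 0.05 m and contact force between the fingers and insert below 0.3 N and linear speed of insert below 0.03 m/s), for 0.2 s.
2. the insert lies flat in the nest, by the fence and up to the end stop, the cam still clear of it (y of insert_centre in the frame of fixture between -0.003 and 0.003 m and x of insert_centre in the frame of fixture between 0.0165 and 0.0295 m and z of insert_centre in the frame of fixture between 0.029 and 0.035 m and angle between insert's own x axis and vertical below 0.1 rad and contact force between clamp and insert below 2 N), for 0.2 s.
At the end, for the whole second after the job is handed in: the insert lies flat in the nest, pocket up, its long side against the back fence (within 2 mm) and its end against the end stop (within 2.5 mm), and the let-go cam bears on it with more than 6 N (contact force between clamp and insert above 6 N and y of insert_centre in the frame of fixture between -0.0025 and 0.0025 m and x of insert_centre in the frame of fixture between 0.026 and 0.03 m and z of insert_centre in the frame of fixture between 0.0295 and 0.0345 m and angle between insert's own x axis and vertical below 0.06 rad and angle between the z axis of insert and the y axis of fixture, either way round below 0.05 rad and value of joint cam above 0.8 rad and linear speed of insert below 0.02 m/s); the robot touches nothing.
It fails at once if the cam is forced against the insert with over 180 N (some 25 N at the knob) (contact force between clamp and insert above 180 N).
It fails at once if the insert topples or is thrown about (turns faster than 8 rad/s) (angular speed of insert above 8 rad/s).
It fails at once if the plain blank is moved by more than 20 mm (distance of blank from where it was at the start of the episode above 0.02 m).
It also fails if it takes over 72 s, if anything falls off the work surface, if the arm or the gripper's body presses on something with over 40 N, if the wrist force passes 120 N, or if a joint passes its speed limit or range.

## Working session

There is one attempt and no reset: what is moved stays moved. The work goes in short steps, Python scripts to look and compute and a shell command to move; the robot and the scene stay as the last step left them, time stands still between calls to the robot, and variables do not carry over. Pictures are saved under pics/ and viewed, at most 10 in all, crops included, and the job is handed in when it is done.

```bash
ls; mkdir -p pics
python3 - <<'E'
from workcell import bot, vision, telemetry, job_done
import cv2,numpy as np
a=vision.grab_frame("scene");b=vision.grab_frame("top")
cv2.imwrite("pics/a.png",cv2.resize(a,(800,600)));cv2.imwrite("pics/b.png",cv2.resize(b,(800,600)))
cv2.imwrite("pics/scene0.png",a);cv2.imwrite("pics/top0.png",b)
for n in("scene","top","wrist"):print(n,vision.calibration(n))
print(telemetry.observe())
E
```

```text
nudge.py
pics
workcell.py
scene {'vfov': 49.35154468854847, 'cx': 252.14625967113327, 'cy': 189.06757189478463, 'eye': array([1.15802219, 0.44630965, 0.69215012]), 'attitude': array([-2.26031956, -0.01889757,  2.23703073])}
top {'vfov': 56.9251144251648, 'cx': 267.1592692102408, 'cy': 196.64948927823957, 'eye': array([ 0.40592443, -0.0281221 ,  0.9311102 ]), 'attitude': array([-2.93837954,  0.00350491, -1.68530351])}
wrist {'vfov': 67.96205635869876, 'cx': 255.5403444744431, 'cy': 194.50765702164938, 'eye': array([ 0.31988841, -0.54070495,  0.3735676 ]), 'attitude': array([ 2.84802804e+00,  1.34433589e-03, -1.15465041e+00])}
{'clock': 0.1, 'qpos': array([ 1.08281063,  0.52193739, -0.03634605,  1.59994458,  0.02119156,
        1.02106425, -0.11277228]), 'qd': array([-1.97566065e-04, -2.32339556e-03, -1.26876036e-03, -7.63541523e-04,
       -2.16363945e-05,  1.92646387e-04, -1.23498211e-03]), 'joint_efforts': array([ 8.08336074e-03, -9.28469753e+01,  1.98476784e+00, -3.70530581e+01,
        1.80841918e-02,  5.32247839e-03, -1.56332658e-04]), 'position': array([ 0.25345147, -0.57098776,  0.23079597]), 'tool_rot': array([-3.14062481e+00,  4.97224428e-05,  4.17814074e-01]), 'force': array([-0.55928868,  0.06310319, -0.08867677]), 'moment': array([0.03252519, 0.03003595, 0.02370052]), 'finger_force': 0.0, 'grip_width': 0.0856058054403469}
```

View pics/a.png

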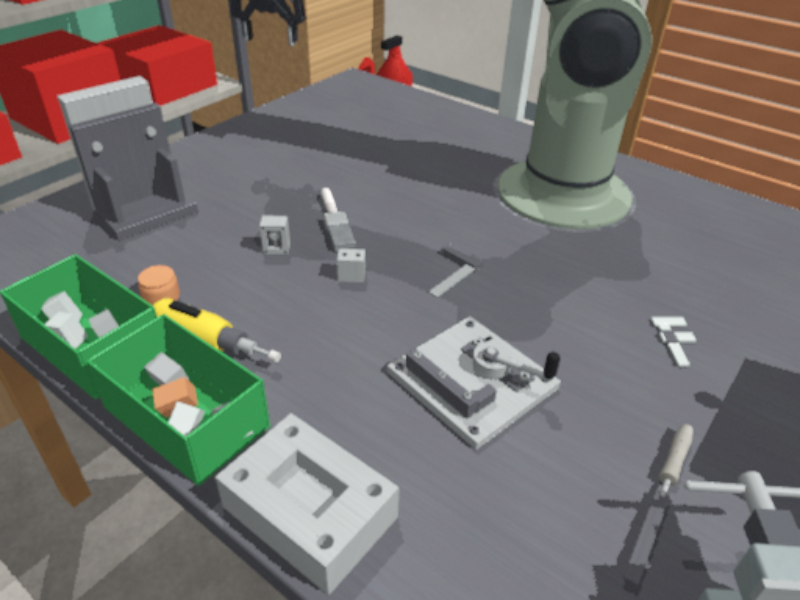

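View pics/b.png

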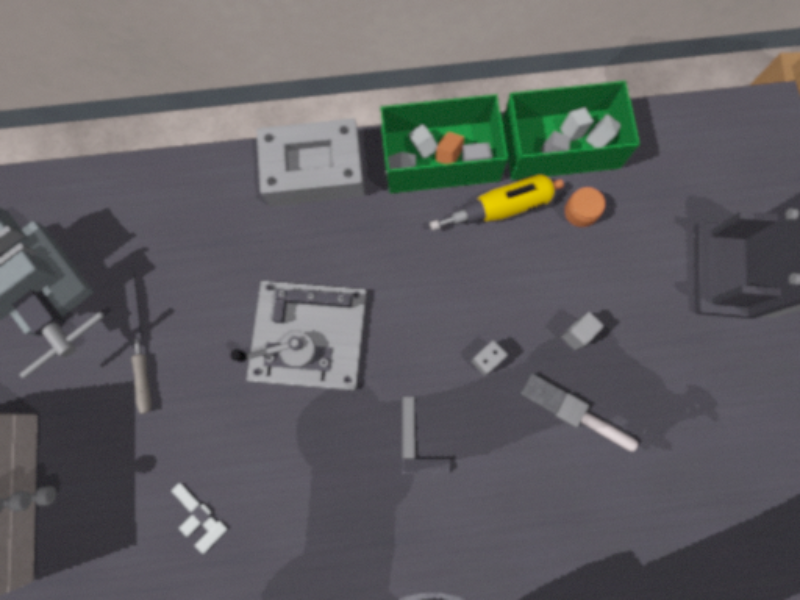

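Scene view: insert with pocket at about (275,235), blank with two marks at (351,265), fixture at (475,380). Top view: insert (585,330), blank (490,357), fixture (307,337), knob (238,355).

```bash
cat > h.py <<'E'
import numpy as np,cv2
from workcell import bot, vision, telemetry, job_done
from scipy.spatial.transform import Rotation as R
def rot(a): return R.from_euler('xyz',a).as_matrix()
def ray(c,uv):
    f=192/np.tan(np.radians(c['vfov'])/2)
    d=np.array([(uv[0]-c['cx'])/f,(uv[1]-c['cy'])/f,1.]); return np.array(c['eye']),rot(c['attitude'])@d
def onz(c,uv,z):
    e,d=ray(c,uv); return e+d*(z-e[2])/d[2]
def tri(c1,p1,c2,p2):
    e1,d1=ray(c1,p1);e2,d2=ray(c2,p2)
    A=np.stack([d1,-d2],1);s=np.linalg.lstsq(A,e2-e1,rcond=None)[0]
    a=e1+d1*s[0];b=e2+d2*s[1];return (a+b)/2,np.linalg.norm(a-b)
def proj(c,P):
    f=192/np.tan(np.radians(c['vfov'])/2)
    q=(np.atleast_2d(P)-c['eye'])@rot(c['attitude']); return q[:,:2]/q[:,2:]*f+[c['cx'],c['cy']]
def tool(dw):  # world shift -> tool axes
    return np.round(rot(telemetry.observe()['tool_rot']).T@np.array(dw,float),4)
E
python3 - <<'E'
from h import *
a=cv2.imread('pics/scene0.png');b=cv2.imread('pics/top0.png')
def t(i,x,y,w,h): return cv2.resize(i[y:y+h,x:x+w],(400,300),interpolation=cv2.INTER_CUBIC)
m=np.vstack([np.hstack([t(b,295,190,100,75),t(b,142,178,100,75)]),np.hstack([t(a,155,125,100,75),t(a,245,200,120,90)])])
cv2.imwrite('pics/m.png',m)
T=vision.calibration('top')
for n,p,z in(('ins',(585,330),.05),('blk',(490,357),.045),('fix',(307,337),.016),('knob',(238,355),.085)):print(n,onz(T,np.array(p)*.64,z))
E
```

```text
ins [ 0.5184912  -0.30956441  0.05      ]
blk [ 0.49334973 -0.1522411   0.045     ]
fix [0.56443934 0.14264095 0.016     ]
knob [0.53679925 0.2371659  0.085     ]
```

View pics/m.png

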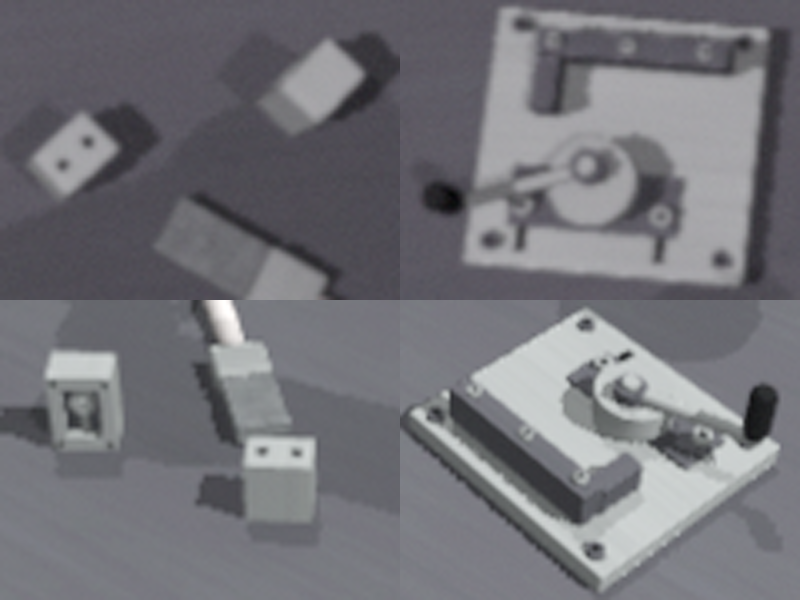

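Mosaic: top-view insert top face has corners about (283,87),(325,38),(365,75),(320,127). The pocket faces up-left in the view, i.e. +x/+y. The fence is on the +x side and the end stop on the +y side; the lever points to +y. Next I go closer with the wrist camera.

The rows are not in the units I measure in: shifts go in shares of 0.8 m and turns go in shares of pi rad. I convert before sending: 0.249 m / 0.8 = 0.3113, 0.15 m / 0.8 = 0.1875.

```bash
echo '[[[0.085, 0.0625, -0.035, 0, 0, 0, 0], [0.085, 0.125, -0.07, 0, 0, 0, 0], [0.085, 0.1875, -0.105, 0, 0, 0, 0], [0.085, 0.25, -0.14, 0, 0, 0, 0], [0.085, 0.3113, -0.1763, 0, 0, 0, 0]]]' | python3 nudge.py
echo '[[[0.085, 0, 0, 0, 0, 0, 0]]]' | python3 nudge.py
cat > shot.py <<'E'
import sys,pickle; from h import *
n=sys.argv[1]; c=vision.calibration('wrist'); i=vision.grab_frame('wrist')
cv2.imwrite(f'pics/{n}.png',i); pickle.dump(c,open(f'pics/{n}.pkl','wb'))
o=telemetry.observe(); print(o['clock'],o['position'],o['tool_rot'])
E
python3 shot.py w1
```

```text
clock: 0.72
position: [0.4248, -0.3397, 0.2312]
tool_rot: [-3.141, 0.0, 0.418]
force: [0.5, 0.3, 0.2]
grip_width: 0.085
finger_force: 0.0
clock: 0.85
position: [0.4265, -0.3375, 0.2312]
tool_rot: [-3.141, -0.001, 0.424]
force: [-0.6, -1.3, 0.2]
grip_width: 0.0849
finger_force: 0.0
0.9 [ 0.42493159 -0.33978455  0.23116148] [-3.14111498e+00 -1.17703906e-04  4.21280497e-01]
```

Scaled: -0.08 m / 0.8 = -0.1, 0.06 m / 0.8 = 0.075.

```bash
echo '[[[0.085, 0.0375, -0.05, 0, 0, 0, 0], [0.085, 0.075, -0.1, 0, 0, 0, 0], [0.085, 0.075, -0.1, 0, 0, 0, 0]]]' | python3 nudge.py >/dev/null
python3 shot.py w2
python3 - <<'E'
from h import *; import pickle
P=np.array([[.52,-.31,.06]])
L=[]
for n in('w1','w2'):
    c=pickle.load(open(f'pics/{n}.pkl','rb'));u=proj(c,P)[0];print(n,u)
    i=cv2.imread(f'pics/{n}.png');x=int(np.clip(u[0]-65,0,512-130));y=int(np.clip(u[1]-85,0,384-190));print(x,y)
    L.append(cv2.resize(i[y:y+190,x:x+130],(390,570),interpolation=cv2.INTER_CUBIC))
cv2.imwrite('pics/m2.png',np.hstack(L))
E
```

```text
1.325 [ 0.4462025  -0.24370407  0.23133364] [3.14156792e+00 1.68081526e-04 4.18738558e-01]
w1 [269.61270992  84.8153593 ]
204 0
w2 [341.26442514 140.96976912]
276 55
```

View pics/m2.png

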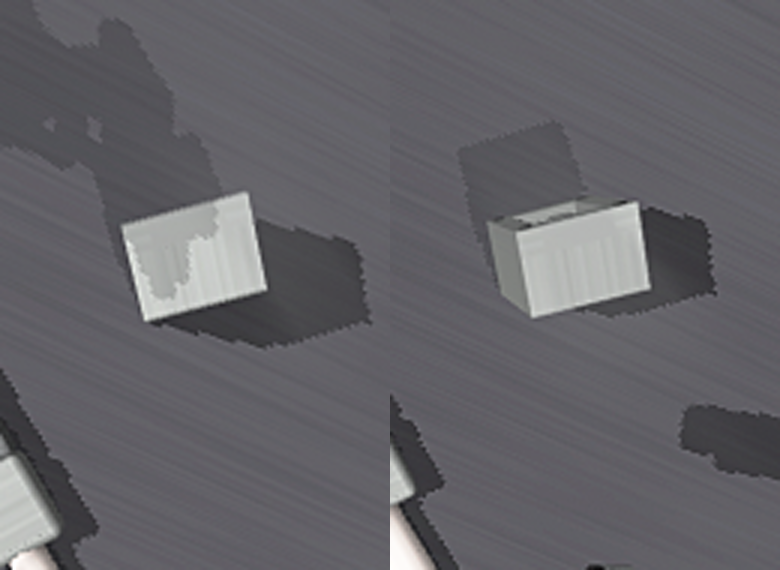

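Left crop: top face corners (122,226),(247,192),(267,290),(146,322). Right crop: the same corners at (517,233),(638,202),(650,290),(533,318), with the pocket side at the top (far) edge.

Run:
```python
from h import *; import pickle
c1,c2=[pickle.load(open(f'pics/{n}.pkl','rb')) for n in('w1','w2')]
a=np.array([(122,226),(247,192),(267,290),(146,322)])/3+[204,0]
b=np.array([(127,233),(248,202),(260,290),(143,318)])/3+[276,55]
X=[]
for p,q in zip(a,b):
    r,e=tri(c1,p,c2,q);X.append(r);print(r.round(4),round(e,4))
for c,p in((c1,a),(c2,b)):
    Z=np.array([onz(c,q,.06) for q in p]);A,B,C,D=Z
    print(Z.mean(0).round(4),[round(np.linalg.norm(v),4) for v in(A-B,B-C,C-D,D-A)],[round(np.degrees(np.arctan2(v[1],v[0])),1) for v in(A-B,D-C,A-D,B-C,A+B-C-D)])
```

```text
[ 0.5177 -0.2829  0.0605] 0.0
[ 0.5447 -0.3171  0.0609] 0.0001
[ 0.5194 -0.3371  0.0602] 0.0001
[ 0.4926 -0.3031  0.0591] 0.0001
[ 0.5187 -0.3101  0.06  ] [np.float64(0.0436), np.float64(0.0323), np.float64(0.0434), np.float64(0.0323)] [np.float64(128.3), np.float64(128.4), np.float64(38.7), np.float64(38.4), np.float64(38.6)]
[ 0.5187 -0.3101  0.06  ] [np.float64(0.0438), np.float64(0.0323), np.float64(0.0435), np.float64(0.0319)] [np.float64(128.4), np.float64(127.8), np.float64(38.4), np.float64(37.8), np.float64(38.1)]
```

Scaled: 0.114 m / 0.8 = 0.1425, 0.0715 m / 0.8 = 0.0894, -0.249 rad / 3.1416 = -0.0793.

```bash
echo '[[[0.085, 0.05, 0.03, 0.025, 0, 0, -0.0255], [0.085, 0.1, 0.06, 0.0625, 0, 0, -0.0509], [0.085, 0.1425, 0.0894, 0.0875, 0, 0, -0.0793]]]' | python3 nudge.py |tail -5
echo '[[[0.085, 0, 0, 0, 0, -0.0509, 0], [0.085, 0, 0, 0, 0, -0.1019, 0], [0.085, 0, 0, 0, 0, -0.1528, 0], [0.085, 0, 0, 0, 0, -0.2037, 0], [0.085, 0, 0, 0, 0, -0.2499, 0]]]' | python3 nudge.py
echo '[[[0.085, 0, 0, 0, 0, 0, 0], [0.085, 0, 0, 0, 0, 0, 0]]]' | python3 nudge.py
python3 - <<'E'
from h import *
o=telemetry.observe();M=rot(o['tool_rot']);print(o['qpos'].round(3));print(M.round(3));print(tool(np.array([.5125,-.3150,.019])-o['position']))
E
```

```text
position: [0.58, -0.2651, 0.1596]
tool_rot: [-3.141, 0.001, 0.667]
force: [0.3, 0.5, 0.4]
grip_width: 0.0853
finger_force: 0.0
clock: 2.33
position: [0.5793, -0.2645, 0.1614]
tool_rot: [3.141, 0.791, 0.664]
force: [-0.4, -0.4, -0.1]
grip_width: 0.0852
finger_force: 0.0
clock: 2.58
position: [0.5789, -0.2649, 0.1615]
tool_rot: [3.141, 0.783, 0.664]
force: [0.4, -1.3, 0.2]
grip_width: 0.0853
finger_force: 0.0
[ 0.044  0.934  0.074  1.259  0.456  1.562 -0.951]
[[ 0.558  0.617 -0.555]
 [ 0.437 -0.787 -0.436]
 [-0.706  0.001 -0.708]]
[ 0.0416 -0.0016  0.1597]
```

Scaled: 0.1597 m / 0.8 = 0.1996, 0.0416 m / 0.8 = 0.052.

```bash
echo '[[[0.085, 0.052, -0.002, 0.0125, 0, 0, 0], [0.085, 0.052, -0.002, 0.0625, 0, 0, 0], [0.085, 0.052, -0.002, 0.1125, 0, 0, 0], [0.085, 0.052, -0.002, 0.1625, 0, 0, 0], [0.085, 0.052, -0.002, 0.1996, 0, 0, 0]]]' | python3 nudge.py 60
echo '[[[0.03, 0, 0, 0, 0, 0, 0], [0.03, 0, 0, 0, 0, 0, 0], [0.03, 0, 0, 0, 0, 0, 0], [0.03, 0, 0, 0, 0, 0, 0]]]' | python3 nudge.py 60
```

```text
clock: 3.2
position: [0.5114, -0.3159, 0.0194]
tool_rot: [3.14, 0.783, 0.662]
force: [-0.2, -1.7, -0.1]
grip_width: 0.0851
finger_force: 0.0
clock: 3.7
position: [0.5142, -0.3135, 0.0204]
tool_rot: [3.139, 0.784, 0.665]
force: [1.5, -0.8, 8.3]
grip_width: 0.0431
finger_force: 61.6
```

Scaled: -0.042 m / 0.8 = -0.0525, -0.02 m / 0.8 = -0.025, 0.66 rad / 3.1416 = 0.2101.

```bash
echo '[[[0.03, -0.025, 0, -0.025, 0, 0, 0], [0.03, -0.0525, 0, -0.0525, 0, 0.0477, 0], [0.03, -0.0525, 0, -0.0525, 0, 0.1019, 0], [0.03, -0.0525, 0, -0.0525, 0, 0.156, 0], [0.03, -0.0525, 0, -0.0525, 0, 0.2101, 0]]]' | python3 nudge.py
echo '[[[0.03, 0, 0, 0, 0, 0.0509, 0], [0.03, 0, 0, 0, 0, 0.105, 0], [0.03, 0, 0, 0, 0, 0.1592, 0], [0.03, 0, 0, 0, 0, 0.2133, 0], [0.03, 0, 0, 0, 0, 0.2674, 0]]]' | python3 nudge.py
echo '[[[0.03, 0, 0, 0, 0, 0.0223, 0], [0.03, 0, 0, 0, 0, 0.0223, 0]]]' | python3 nudge.py
python3 - <<'E'
from h import *
o=telemetry.observe();M=rot(o['tool_rot']);print(o['qpos'].round(3));print(M.round(3));print(tool([0,0,-.06]))
cv2.imwrite('pics/s1.png',cv2.resize(vision.grab_frame('scene')[90:240,100:300],(800,600)))
E
```

```text
clock: 4.32
position: [0.5141, -0.3131, 0.0798]
tool_rot: [3.139, 0.119, 0.667]
force: [-0.3, -0.8, -6.1]
grip_width: 0.0434
finger_force: 62.7
clock: 4.95
position: [0.5128, -0.3129, 0.0774]
tool_rot: [-3.138, -0.63, 0.668]
force: [-0.1, 1.3, -8.2]
grip_width: 0.0432
finger_force: 62.8
clock: 5.2
position: [0.5113, -0.3136, 0.0752]
tool_rot: [-3.132, -0.697, 0.661]
force: [0.1, -0.1, -5.1]
grip_width: 0.0433
finger_force: 62.9
[ 1.371  0.927 -0.836  1.864 -0.126  0.481  0.012]
[[ 0.606  0.619  0.5  ]
 [ 0.471 -0.786  0.402]
 [ 0.642 -0.008 -0.767]]
[-0.0385  0.0005  0.046 ]
```

View pics/s1.png

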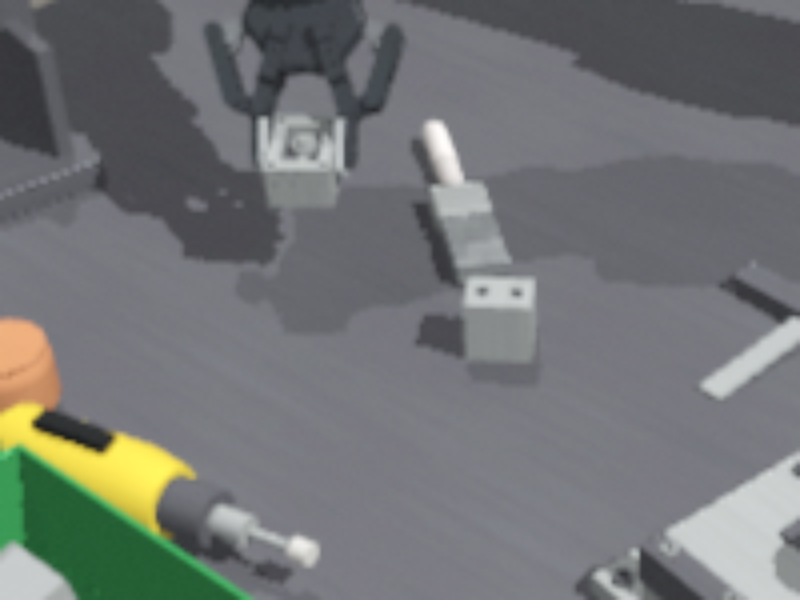

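The crop shows the insert held pocket-up, nearly flat, with the blank untouched at (500,320). The brush lies behind the insert, so I lay it 6 cm further out. First I finish the tilt.

Scaled: 0.037 m / 0.8 = 0.0463, 0.036 m / 0.8 = 0.045, 0.088 rad / 3.1416 = 0.028.

```bash
echo '[[[0.03, 0.0225, 0.0225, 0.0188, 0, 0.0127, 0], [0.03, 0.045, 0.0463, 0.0375, 0, 0.028, 0], [0.03, 0.045, 0.0463, 0.0375, 0, 0.028, 0], [0.03, 0.045, 0.0463, 0.0375, 0, 0.028, 0]]]' | python3 nudge.py
python3 - <<'E'
from h import *
o=telemetry.observe();M=rot(o['tool_rot']);print(o['qpos'].round(3));print(M.round(3),np.arcsin(M[2,0]));print(tool([0,0,.0115-o['position'][2]]))
E
```

```text
clock: 5.75
position: [0.5725, -0.3111, 0.0763]
tool_rot: [-3.134, -0.782, 0.667]
force: [0.3, -0.3, -5.1]
grip_width: 0.0431
finger_force: 63.2
[ 1.328  1.013 -0.875  1.762 -0.146  0.493  0.023]
[[ 0.557  0.623  0.549]
 [ 0.439 -0.782  0.442]
 [ 0.705 -0.005 -0.709]] 0.7823869560693261
[-0.0457  0.0003  0.0459]
```

Scaled: 0.0459 m / 0.8 = 0.0574, -0.0457 m / 0.8 = -0.0571.

```bash
echo '[[[0.03, -0.025, 0, 0.025, 0, 0, 0], [0.03, -0.0438, 0, 0.0438, 0, 0, 0], [0.03, -0.0525, 0, 0.0525, 0, 0, 0], [0.03, -0.0556, 0, 0.0556, 0, 0, 0], [0.03, -0.0571, 0, 0.0574, 0, 0, 0]]]' | python3 nudge.py
echo '[[[0.03, -0.0006, 0, 0.0006, 0, 0, 0], [0.03, -0.0013, 0, 0.0013, 0, 0, 0]]]' | python3 nudge.py
```

```text
clock: 6.38
position: [0.5723, -0.3118, 0.0116]
tool_rot: [-3.134, -0.785, 0.665]
force: [-0.2, -1.0, -5.7]
grip_width: 0.043
finger_force: 63.3
clock: 6.62
position: [0.5721, -0.3118, 0.0101]
tool_rot: [-3.134, -0.785, 0.665]
force: [0.5, 0.1, -4.4]
grip_width: 0.043
finger_force: 63.3
```

Scaled: -0.001 m / 0.8 = -0.0013, -0.0007 m / 0.8 = -0.0009.

```bash
echo '[[[0.03, -0.0009, 0, 0.0009, 0, 0, 0], [0.03, -0.0013, 0, 0.0013, 0, 0, 0]]]' | python3 nudge.py; echo '[[[0.03, -0.0009, 0, 0.0009, 0, 0, 0], [0.03, -0.0013, 0, 0.0013, 0, 0, 0]]]' | python3 nudge.py
```

```text
clock: 6.88
position: [0.572, -0.3117, 0.0086]
tool_rot: [-3.133, -0.785, 0.665]
force: [-6.9, -2.0, 6.6]
grip_width: 0.0434
finger_force: 64.7
clock: 7.12
position: [0.5721, -0.3118, 0.0086]
tool_rot: [-3.134, -0.786, 0.665]
force: [-20.9, -2.6, 27.9]
grip_width: 0.0432
finger_force: 67.5
```

Scaled: -0.001 m / 0.8 = -0.0013.

```bash
echo '[[[0.03, 0.0013, 0, -0.0013, 0, 0, 0], [0.06, 0.0013, 0, -0.0013, 0, 0, 0], [0.085, 0.0013, 0, -0.0013, 0, 0, 0], [0.085, 0.0013, 0, -0.0013, 0, 0, 0]]]' | python3 nudge.py 20
echo '[[[0.085, 0, 0, -0.0375, 0, 0, 0], [0.085, 0, 0, -0.1125, 0, 0, 0], [0.085, 0, 0, -0.175, 0, 0, 0]]]' | python3 nudge.py | head -2
echo '[[[0.085, 0, 0, 0, 0, -0.0541, 0], [0.085, 0.025, 0, -0.0625, 0, -0.1082, 0], [0.085, 0.05, 0, -0.1, 0, -0.1623, 0], [0.085, 0.0625, 0, -0.1, 0, -0.2101, 0], [0.085, 0.0625, 0, -0.1, 0, -0.2499, 0]]]' | python3 nudge.py
echo '[[[0.085, 0, 0, 0, 0, 0, 0], [0.085, 0, 0, 0, 0, 0, 0]]]' | python3 nudge.py
python3 shot.py w3
python3 - <<'E'
from h import *;import pickle
c=pickle.load(open('pics/w3.pkl','rb'));print(proj(c,[[.575,-.31,.032],[.59,-.3,.032]]),telemetry.observe()['qpos'].round(2))
E
```

```text
clock: 7.62
position: [0.5721, -0.3116, 0.0083]
tool_rot: [-3.133, -0.785, 0.664]
force: [0.2, -0.3, -0.0]
grip_width: 0.0852
finger_force: 0.0
clock: 8.0
position: [0.4939, -0.3744, 0.1086]
clock: 8.62
position: [0.4801, -0.3866, 0.2014]
tool_rot: [-3.139, 0.004, 0.672]
force: [0.2, 1.0, -0.9]
grip_width: 0.0851
finger_force: 0.0
clock: 8.88
position: [0.4781, -0.3874, 0.1989]
tool_rot: [-3.135, -0.001, 0.67]
force: [0.4, 0.0, -0.7]
grip_width: 0.0849
finger_force: 0.0
8.925 [ 0.47763942 -0.3879363   0.19879155] [-3.13441317e+00 -7.80072292e-04  6.68754512e-01]
[[257.2675196   55.07682976]
 [258.78982223  34.75198555]] [ 0.87  0.57 -0.43  1.64  0.27  1.   -0.54]
```

View pics/w3.png

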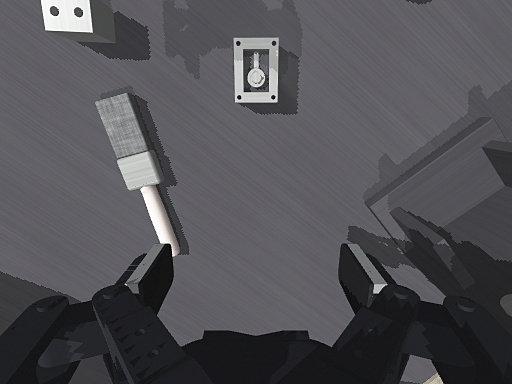

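Insert lies pocket up, corners (234,38),(278,38),(278,102),(235,103); blank at (80,15) undisturbed.

Run:
```python
from h import *;import pickle
c=pickle.load(open('pics/w3.pkl','rb'))
Z=np.array([onz(c,p,.032) for p in((234,37.5),(278,38),(278.5,102.5),(235,103.5))]);A,B,C,D=Z
m=Z.mean(0);print(m,[np.linalg.norm(v) for v in(A-B,B-C,C-D,D-A)]);v=A+B-C-D;print(np.degrees(np.arctan2(v[1],v[0])))
p=telemetry.observe()['position'];print(tool([m[0]-p[0],m[1]-p[1],0]))
```

```text
[ 0.56276546 -0.31854701  0.032     ] [np.float64(0.042865527525927746), np.float64(0.05981387347087842), np.float64(0.04504690562592574), np.float64(0.06127013601055614)]
39.04078151237756
[ 1.098e-01 -1.700e-03  1.000e-04]
```

Scaled: 0.111 m / 0.8 = 0.1388, 0.09 m / 0.8 = 0.1125, 0.85 rad / 3.1416 = 0.2706.

```bash
echo '[[[0.085, 0.0375, 0, 0, 0, 0, 0.0541], [0.085, 0.075, 0, 0, 0, 0, 0.1082], [0.085, 0.1125, -0.0013, 0, 0, 0, 0.1623], [0.085, 0.1388, -0.0021, 0, 0, 0, 0.2165], [0.085, 0.1388, -0.0021, 0, 0, 0, 0.2706]]]' | python3 nudge.py|head -3
echo '[[[0.085, 0, 0, 0.025, 0, 0, 0.0541], [0.085, 0, 0, 0.05, 0, 0, 0.1082], [0.085, 0, 0, 0.075, 0, 0, 0.1623], [0.085, 0, 0, 0.0875, 0, 0, 0.2165], [0.085, 0, 0, 0.0875, 0, 0, 0.2295]]]' | python3 nudge.py
echo '[[[0.085, 0, 0, 0, 0, 0, 0], [0.085, 0, 0, 0, 0, 0, 0]]]' | python3 nudge.py
python3 shot.py w4
python3 - <<'E'
from h import *
o=telemetry.observe();print(o['qpos'].round(3),tool(np.array([.5635,-.3183,.002])-o['position']))
E
```

```text
clock: 9.55
position: [0.5648, -0.3166, 0.1986]
tool_rot: [-3.136, 0.005, -0.185]
clock: 10.18
position: [0.563, -0.3176, 0.1282]
tool_rot: [3.141, 0.008, -0.904]
force: [0.0, 0.3, 0.6]
grip_width: 0.0851
finger_force: 0.0
clock: 10.42
position: [0.5643, -0.317, 0.1298]
tool_rot: [-3.141, 0.006, -0.899]
force: [0.3, 0.0, 0.2]
grip_width: 0.085
finger_force: 0.0
10.475 [ 0.56433513 -0.31689495  0.12973915] [-3.14139705  0.00567504 -0.89912918]
[ 0.445  0.672 -0.036  1.617  0.026  0.858 -2.07 ] [0.0013 0.0016 0.1277]
```

Scaled: 0.1277 m / 0.8 = 0.1596, 0.09 m / 0.8 = 0.1125.

```bash
echo '[[[0.085, 0.0016, 0.002, 0.05, 0, 0, 0], [0.085, 0.0016, 0.002, 0.1125, 0, 0, 0], [0.085, 0.0016, 0.002, 0.1596, 0, 0, 0], [0.085, 0.0016, 0.002, 0.1596, 0, 0, 0]]]' | python3 nudge.py
echo '[[[0.04, 0, 0, 0, 0, 0, 0], [0.04, 0, 0, 0, 0, 0, 0], [0.04, 0, 0, 0, 0, 0, 0], [0.04, 0, 0, 0, 0, 0, 0]]]' | python3 nudge.py 50
```

```text
clock: 10.98
position: [0.5619, -0.3172, -0.0005]
tool_rot: [3.14, 0.01, -0.899]
force: [-0.3, -0.2, 0.7]
grip_width: 0.0851
finger_force: 0.0
clock: 11.48
position: [0.5645, -0.3186, 0.0039]
tool_rot: [-3.141, 0.003, -0.9]
force: [-1.6, 0.8, 7.7]
grip_width: 0.0591
finger_force: 55.4
```

Scaled: -0.196 m / 0.8 = -0.245, -0.14 m / 0.8 = -0.175, -0.2 rad / 3.1416 = -0.0637.

```bash
echo '[[[0.04, 0, 0, -0.05, 0, 0, 0], [0.04, 0, 0, -0.125, 0, 0, 0], [0.04, -0.05, -0.025, -0.175, 0, 0, 0], [0.04, -0.1125, -0.0538, -0.2125, 0, 0, -0.0318], [0.04, -0.175, -0.0838, -0.245, 0, 0, -0.0637]]]' | python3 nudge.py|head -4
echo '[[[0.04, -0.0413, -0.045, 0, 0, 0, -0.0446], [0.04, -0.0825, -0.09, 0, 0, 0, -0.0891], [0.04, -0.125, -0.135, 0, 0, 0, -0.1337], [0.04, -0.1688, -0.1813, 0, 0, 0, -0.1783], [0.04, -0.2063, -0.225, 0, 0, 0, -0.2228]]]' | python3 nudge.py
echo '[[[0.04, 0, 0, 0, 0, 0, 0], [0.04, 0, 0, 0, 0, 0, 0]]]' | python3 nudge.py
python3 shot.py w5
```

```text
clock: 12.1
position: [0.5293, -0.1661, 0.2009]
tool_rot: [-3.14, 0.004, -0.697]
force: [1.7, 0.2, -4.7]
clock: 12.72
position: [0.5193, 0.078, 0.201]
tool_rot: [-3.137, 0.002, 0.005]
force: [1.0, -0.8, -5.2]
grip_width: 0.0592
finger_force: 58.4
clock: 12.98
position: [0.5196, 0.0759, 0.2003]
tool_rot: [-3.138, 0.003, -0.001]
force: [0.2, -0.9, -5.7]
grip_width: 0.0591
finger_force: 58.4
13.025 [0.51963986 0.07544406 0.20018008] [-3.13770671e+00  3.33288869e-03 -2.16231762e-03]
```

Scaled: -0.06 m / 0.8 = -0.075, -0.05 m / 0.8 = -0.0625.

```bash
echo '[[[0.04, -0.0625, -0.025, 0, 0, 0, 0], [0.04, -0.075, -0.0375, 0, 0, 0, 0], [0.04, -0.075, -0.0375, 0, 0, 0, 0]]]' | python3 nudge.py|head -2
python3 shot.py w6
echo '[[[0.04, 0, -0.0625, 0, 0, 0, 0], [0.04, 0, -0.0875, 0, 0, 0, 0], [0.04, 0, -0.0875, 0, 0, 0, 0]]]' | python3 nudge.py|head -2
python3 shot.py w7
python3 - <<'E'
from h import *; import pickle
F=np.array([[.564,.143,.016]])
for n in('w5','w6','w7'):
    c=pickle.load(open(f'pics/{n}.pkl','rb'));print(n,proj(c,np.vstack([F,F+[.085,.08,0],F+[.085,-.1,0],F+[-.085,.08,0],F+[-.085,-.1,0]])).round(0).tolist())
a,b=[cv2.imread(f'pics/{n}.png') for n in('w6','w7')]
cv2.imwrite('pics/m3.png',np.vstack([cv2.resize(i[0:192],(800,300),interpolation=cv2.INTER_CUBIC) for i in(a,b)]))
E
```

```text
clock: 13.4
position: [0.4596, 0.1062, 0.2005]
13.45 [0.46028114 0.10584294 0.20042296] [-3.13720414e+00  2.91674955e-03 -1.47550110e-03]
clock: 13.82
position: [0.4604, 0.1772, 0.2002]
13.875 [0.4602918  0.17598375 0.20009047] [-3.13731981e+00  4.22524627e-03 -9.98222501e-04]
w5 [[197.0, 134.0], [115.0, 51.0], [288.0, 51.0], [136.0, 206.0], [284.0, 205.0]]
w6 [[222.0, 77.0], [138.0, -16.0], [321.0, -17.0], [156.0, 156.0], [312.0, 156.0]]
w7 [[289.0, 77.0], [210.0, -16.0], [395.0, -17.0], [217.0, 157.0], [374.0, 157.0]]
```

View pics/m3.png

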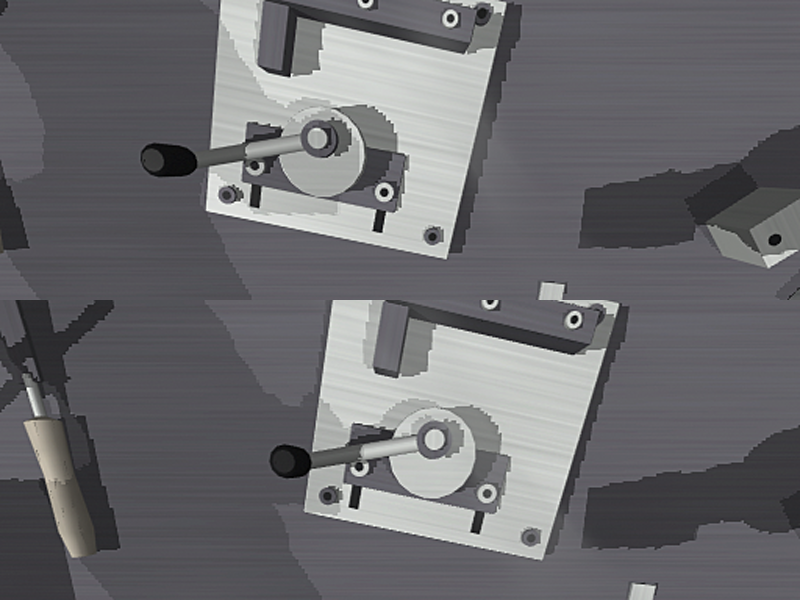

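Both views show the plate's near corners: LL (206,211) / (304,513), LR (447,258) / (543,559). Pivot is at (319,138) / (435,440), knob centre at (164,160) / (288,462).

Run:
```python
from h import *; import pickle
c5,c6,c7=[pickle.load(open(f'pics/{n}.pkl','rb')) for n in('w5','w6','w7')]
s=1.5625
pts={'LL':((206,211),(304,213)),'LR':((447,258),(543,259)),'pivtop':((318,138),(435,139)),'knob':((152,160),(284,161)),'disc':((321,152),(432,153))}
W={}
for k,(p,q) in pts.items():
    W[k],e=tri(c6,np.array(p)/s,c7,np.array(q)/s);print(k,W[k].round(4),round(e,4))
E_={}
for c,j in((c6,0),(c7,1)):
    L,Rr=[onz(c,np.array(pts[k][j])/s,.016) for k in('LL','LR')]
    v=L-Rr;phi=np.arctan2(v[1],v[0])-np.pi/2
    ex=np.array([np.cos(phi),np.sin(phi),0]);ey=np.array([-np.sin(phi),np.cos(phi),0])
    O=(L+Rr)/2+.085*ex+.01*ey;print('len',np.linalg.norm(v),'phi',phi,'O',O)
    E_[j]=(O,ex,ey,phi)
O=(E_[0][0]+E_[1][0])/2;phi=(E_[0][3]+E_[1][3])/2;O[2]=0
ex=np.array([np.cos(phi),np.sin(phi),0]);ey=np.array([-np.sin(phi),np.cos(phi),0]);ez=np.array([0,0,1])
print(O,phi)
def f(x,y,z):return O+(ex*x+ey*y+ez*z)/1000
for k in W:d=W[k]-O;print(k,(1000*np.array([d@ex,d@ey,d[2]])).round(1))
x0,y0,S=90,20,4
for n,c in(('w5',c5),):
    i=cv2.resize(cv2.imread(f'pics/{n}.png')[y0:y0+150,x0:x0+200],(800,600),interpolation=cv2.INTER_CUBIC)
    def poly(P,col):
        u=((proj(c,np.array(P))-[x0-.0,y0])*S).astype(int);cv2.polylines(i,[u.reshape(-1,1,2)],True,col,1)
    poly([f(-85,-100,16),f(85,-100,16),f(85,80,16),f(-85,80,16)],(0,0,255))
    poly([f(50,-80,44),f(68,-80,44),f(68,45,44),f(50,45,44)],(255,0,0))
    poly([f(14,30,38),f(50,30,38),f(50,46,38),f(14,46,38)],(0,255,0))
    poly([f(6,-30,16),f(50,-30,16),f(50,30,16),f(6,30,16)],(0,255,255))
    cv2.imwrite('pics/ov.png',i)
```

```text
LL [0.5027 0.2477 0.0157] 0.001
LR [0.4687 0.0723 0.0171] 0.0001
pivtop [0.5502 0.1568 0.0549] 0.0002
knob [0.5371 0.2402 0.0922] 0.0001
disc [0.5425 0.1577 0.0419] 0.0002
len 0.17874666303719774 phi -0.19574847749316504 O [0.5712187  0.15318154 0.016     ]
len 0.17892942526762648 phi -0.19022455027019047 O [0.57067543 0.15360163 0.016     ]
[0.57094706 0.15339159 0.        ] -0.19298651388167776
LL [-85.1  79.5  15.7]
LR [-84.8 -99.2  17.1]
pivtop [-21.   -0.6  54.9]
knob [-49.9  78.7  92.2]
disc [-28.7  -1.3  41.9]
```

View pics/ov.png

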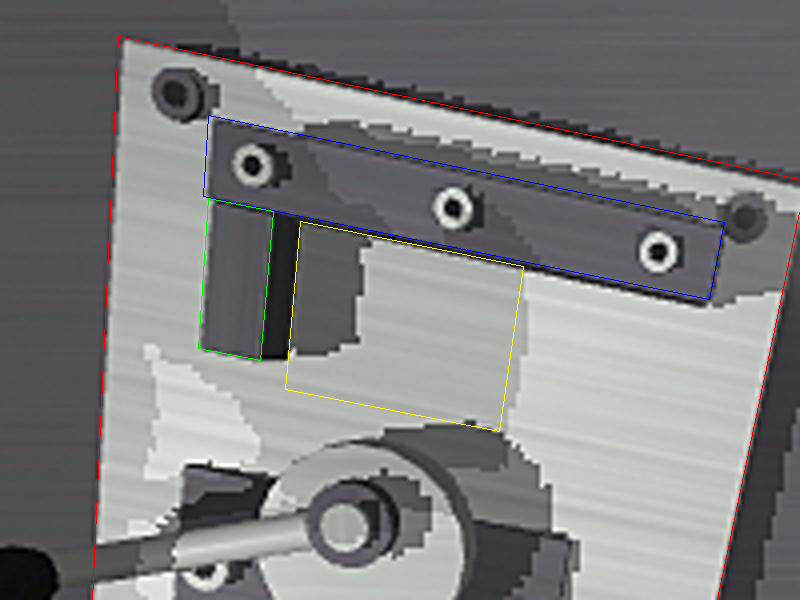

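Overlay fits the plate, fence and stop well, so the fixture pose is good. The lever is at about 110° (q≈0.17), pivot at fixture x −21, expected contact at q≈1.45. The free gap is about 7 mm.

```bash
cat >> h.py <<'E'
O=np.array([.57095,.15339,0]);phi=-.193
RF=R.from_euler('z',phi).as_matrix()
def fx(x,y,z): return O+RF@(np.array([x,y,z])/1000)
def infix(p): return (RF.T@(np.array(p)-O)*1000).round(1)
def go(x,y,z,cmd=None):  # tool-axes shift to reach fixture point (mm)
    o=telemetry.observe();p=o['position'];print('now',infix(p),'yaw rel',round(o['tool_rot'][2]-phi,4),'shift',tool(fx(x,y,z)-p))
E
python3 -c "
from h import *
go(25.5,-30,200)"
```

```text
now [-112.9    0.9  200.1] yaw rel 0.192 shift [ 0.13    0.0568 -0.0007]
```

The rows are not in the units I measure in: shifts go in shares of 0.8 m and turns go in shares of pi rad. I convert before sending: 0.13 m / 0.8 = 0.1625, 0.09 m / 0.8 = 0.1125, 0.192 rad / 3.1416 = 0.0611.

```bash
echo '[[[0.04, 0.0563, 0.0238, 0, 0, 0, 0.0204], [0.04, 0.1125, 0.0475, 0, 0, 0, 0.0407], [0.04, 0.1625, 0.071, 0, 0, 0, 0.0611], [0.04, 0.1625, 0.071, 0, 0, 0, 0.0611], [0.04, 0.1625, 0.071, 0, 0, 0, 0.0611]]]' | python3 nudge.py 
python3 -c "
from h import *
go(25.5,-30,60)"
```

```text
clock: 14.5
position: [0.5894, 0.1184, 0.1991]
tool_rot: [-3.138, 0.006, -0.194]
force: [-0.0, 1.3, -4.1]
grip_width: 0.0587
finger_force: 58.4
now [ 24.8 -30.8 199.1] yaw rel -0.0007 shift [ 0.0015 -0.0003  0.1391]
```

Scaled: 0.139 m / 0.8 = 0.1738, 0.125 m / 0.8 = 0.1563.

```bash
echo '[[[0.04, 0.0009, 0, 0.0563, 0, 0, 0], [0.04, 0.0009, 0, 0.1125, 0, 0, 0], [0.04, 0.0009, 0, 0.1563, 0, 0, 0], [0.04, 0.0009, 0, 0.1738, 0, 0, 0]]]' | python3 nudge.py |head -4
echo '[[[0.04, 0, 0, 0.0188, 0, 0, 0], [0.04, 0, 0, 0.035, 0, 0, 0], [0.04, 0, 0, 0.0425, 0, 0, 0], [0.04, 0, 0, 0.0425, 0, 0, 0]]]' | python3 nudge.py
python3 -c "
from h import *
go(25.5,-30,20)"
```

```text
clock: 15.0
position: [0.5885, 0.1199, 0.0591]
tool_rot: [-3.139, 0.007, -0.192]
force: [0.4, 0.8, -4.7]
clock: 15.5
position: [0.5896, 0.1203, 0.0264]
tool_rot: [-3.138, 0.005, -0.193]
force: [-0.4, -0.4, -5.3]
grip_width: 0.0596
finger_force: 58.2
now [ 24.6 -28.9  26.4] yaw rel 0.0005 shift [0.0009 0.0011 0.0064]
```

Scaled: 0.0055 m / 0.8 = 0.0069, 0.004 m / 0.8 = 0.005.

```bash
echo '[[[0.04, 0, 0.0013, 0.0025, 0, 0, 0], [0.04, 0, 0.0013, 0.005, 0, 0, 0], [0.04, 0, 0.0013, 0.0069, 0, 0, 0], [0.04, 0, 0.0013, 0.0069, 0, 0, 0]]]' | python3 nudge.py
echo '[[[0.04, 0, 0, 0.001, 0, 0, 0], [0.04, 0, 0, 0.001, 0, 0, 0]]]' | python3 nudge.py
```

```text
clock: 16.0
position: [0.5893, 0.1193, 0.0209]
tool_rot: [-3.138, 0.005, -0.192]
force: [-0.8, -0.2, -5.2]
grip_width: 0.0589
finger_force: 58.2
clock: 16.25
position: [0.5893, 0.1193, 0.0202]
tool_rot: [-3.138, 0.005, -0.192]
force: [-0.7, -0.4, -4.7]
grip_width: 0.0588
finger_force: 58.2
```

Scaled: 0.0008 m / 0.8 = 0.001.

```bash
echo '[[[0.04, 0, 0, 0.001, 0, 0, 0], [0.04, 0, 0, 0.001, 0, 0, 0]]]' | python3 nudge.py|sed -n 2,4p
echo '[[[0.04, 0, 0, 0.001, 0, 0, 0], [0.04, 0, 0, 0.001, 0, 0, 0]]]' | python3 nudge.py
```

```text
position: [0.5894, 0.1193, 0.02]
tool_rot: [-3.138, 0.005, -0.192]
force: [-3.7, -1.1, 6.5]
clock: 16.75
position: [0.5894, 0.1193, 0.0199]
tool_rot: [-3.138, 0.004, -0.193]
force: [-8.2, -1.2, 21.6]
grip_width: 0.0587
finger_force: 61.5
```

Scaled: -0.001 m / 0.8 = -0.0013.

```bash
echo '[[[0.06, 0, 0, -0.0013, 0, 0, 0], [0.07, 0, 0, -0.0013, 0, 0, 0], [0.07, 0, 0, -0.0013, 0, 0, 0]]]' | python3 nudge.py 20
echo '[[[0.07, 0, 0, -0.0375, 0, 0, 0], [0.07, 0, 0, -0.075, 0, 0, 0], [0.0, 0, 0.0375, -0.075, 0, 0, 0], [0.0, 0, 0.0725, -0.075, 0, 0, 0], [0.0, 0, 0.0725, -0.075, 0, 0, 0]]]' | python3 nudge.py
echo '[[[0.0, 0, 0, 0, 0, 0, 0], [0.0, 0, 0, 0, 0, 0, 0]]]' | python3 nudge.py|tail -2
python3 -c "
from h import *
go(25.5,-90,27)"
```

```text
clock: 17.12
position: [0.5895, 0.1194, 0.0196]
tool_rot: [-3.138, 0.005, -0.193]
force: [-1.0, -0.7, 0.7]
grip_width: 0.07
finger_force: 0.0
clock: 17.75
position: [0.5784, 0.0596, 0.0794]
tool_rot: [-3.139, 0.005, -0.195]
force: [-0.3, 0.7, 0.1]
grip_width: 0.0162
finger_force: 0.0
grip_width: -0.0002
finger_force: 0.0
now [ 24.8 -87.2  79.3] yaw rel 0.0015 shift [0.0009 0.0031 0.0523]
```

Scaled: 0.0523 m / 0.8 = 0.0654, 0.03 m / 0.8 = 0.0375.

```bash
echo '[[[0.0, 0.0013, 0.0038, 0.0375, 0, 0, 0], [0.0, 0.0013, 0.0038, 0.0654, 0, 0, 0], [0.0, 0.0013, 0.0038, 0.0654, 0, 0, 0]]]' | python3 nudge.py|sed -n 2,4p
echo '[[[0.0, 0, -0.01, 0, 0, 0, 0], [0.0, 0, -0.02, 0, 0, 0, 0], [0.0, 0, -0.0288, 0, 0, 0, 0], [0.0, 0, -0.0375, 0, 0, 0, 0], [0.0, 0, -0.045, 0, 0, 0, 0]]]' | python3 nudge.py|sed -n 2,4p
python3 -c "
from h import *
go(25.5,-44.5,27)"
```

```text
position: [0.5778, 0.0599, 0.0258]
tool_rot: [-3.138, 0.007, -0.191]
force: [-1.0, 1.0, 0.1]
position: [0.5859, 0.0943, 0.0279]
tool_rot: [-3.139, 0.004, -0.193]
force: [-1.5, -6.8, 5.8]
now [ 26.  -55.1  27.9] yaw rel 0.0002 shift [-0.0005 -0.0106  0.0009]
```

Scaled: -0.007 m / 0.8 = -0.0088, -0.006 m / 0.8 = -0.0075.

```bash
echo '[[[0.0, 0, -0.0038, 0, 0, 0, 0], [0.0, 0, -0.0075, 0, 0, 0, 0], [0.0, 0, -0.0088, 0, 0, 0, 0]]]' | python3 nudge.py|sed -n 2,4p
echo '[[[0.0, 0, -0.0019, 0, 0, 0, 0], [0.0, 0, -0.0025, 0, 0, 0, 0]]]' | python3 nudge.py|sed -n 2,4p
python3 -c "
from h import *
go(25.5,-44.5,27)"
```

```text
position: [0.5872, 0.1011, 0.0279]
tool_rot: [-3.139, 0.004, -0.193]
force: [-1.7, -6.0, 5.5]
position: [0.5876, 0.103, 0.0278]
tool_rot: [-3.139, 0.004, -0.193]
force: [-2.3, -6.6, 4.5]
now [ 26.  -46.3  27.8] yaw rel 0.0001 shift [-0.0005 -0.0018  0.0009]
```

Scaled: -0.002 m / 0.8 = -0.0025, -0.0015 m / 0.8 = -0.0019.

```bash
echo '[[[0.0, 0, -0.0019, 0, 0, 0, 0], [0.0, 0, -0.0025, 0, 0, 0, 0]]]' | python3 nudge.py|sed -n 2,4p
echo '[[[0.0, 0, -0.0013, 0, 0, 0, 0], [0.0, 0, -0.0019, 0, 0, 0, 0]]]' | python3 nudge.py|sed -n 2,4p
python3 -c "
from h import *
go(25.5,-44.5,27)"
```

```text
position: [0.588, 0.105, 0.0279]
tool_rot: [-3.139, 0.004, -0.193]
force: [-0.8, -4.8, 4.8]
position: [0.588, 0.1054, 0.0278]
tool_rot: [-3.14, 0.005, -0.193]
force: [-3.8, -13.1, 9.1]
now [ 26.  -43.9  27.8] yaw rel -0.0005 shift [-0.0005  0.0006  0.0008]
```

Scaled: -0.0008 m / 0.8 = -0.001.

```bash
echo '[[[0.0, 0, -0.001, 0, 0, 0, 0], [0.0, 0, -0.001, 0, 0, 0, 0]]]' | python3 nudge.py|sed -n 2,4p
echo '[[[0.0, 0, 0.0075, 0, 0, 0, 0], [0.0, 0, 0.015, -0.0125, 0, 0, 0], [0.0, 0, 0.015, -0.075, 0, 0, 0], [0.0, -0.0375, 0, -0.15, 0, 0, 0], [0.0, -0.0875, -0.025, -0.1875, 0, 0, 0]]]' | python3 nudge.py|sed -n 2,4p
echo '[[[0.0, 0, 0, 0, 0, 0, 0], [0.0, 0, 0, 0, 0, 0, 0]]]' | python3 nudge.py|tail -1
python3 shot.py w8
python3 - <<'E'
from h import *;import pickle
c=pickle.load(open('pics/w8.pkl','rb'));print(infix(telemetry.observe()['position']))
P=[fx(*p) for p in((6,-30,48),(50,-30,48),(50,30,48),(6,30,48))];u=proj(c,np.array(P));print(u.round(0).tolist())
i=cv2.imread('pics/w8.png');m=u.mean(0);x=int(np.clip(m[0]-80,0,352));y=int(np.clip(m[1]-55,0,264))
j=cv2.resize(i[y:y+120,x:x+160],(800,600),interpolation=cv2.INTER_CUBIC)
cv2.polylines(j,[((u-[x,y])*5).astype(int).reshape(-1,1,2)],True,(0,0,255),1);cv2.imwrite('pics/ov2.png',j)
E
```

```text
position: [0.588, 0.1054, 0.0279]
tool_rot: [-3.141, 0.005, -0.194]
force: [-4.2, -14.2, 10.0]
position: [0.5241, 0.14, 0.1807]
tool_rot: [-3.136, 0.002, -0.194]
force: [0.6, 1.5, 1.1]
finger_force: 0.0
21.3 [0.5241413  0.13935137 0.17745022] [-3.13821044  0.00497753 -0.19307978]
[-43.2 -22.8 177.5]
[[265.0, 134.0], [265.0, 84.0], [198.0, 84.0], [201.0, 134.0]]
```

View pics/ov2.png

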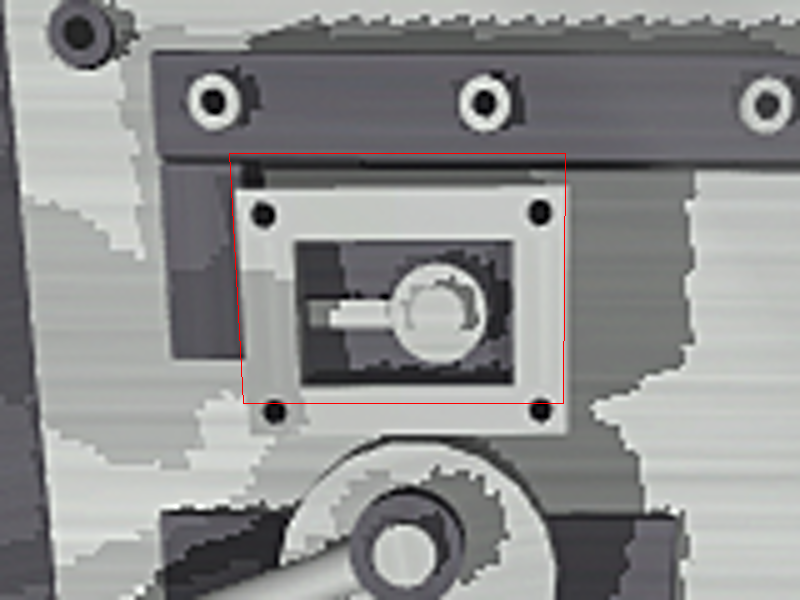

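The insert sits in the nest, end at the stop, roughly 5 mm off the fence (its edge at row 188 vs 154 expected), and the cam is clear of it. Next is the knob.

Scaled: -0.102 m / 0.8 = -0.1275, -0.04 m / 0.8 = -0.05, -0.9 rad / 3.1416 = -0.2865.

```bash
echo '[[[0.034, 0, -0.025, 0, 0, 0, -0.0573], [0.034, 0, -0.05, 0, 0, 0, -0.1146], [0.034, -0.005, -0.075, 0, 0, 0, -0.1719], [0.034, -0.0088, -0.1, 0, 0, 0, -0.2292], [0.034, -0.0088, -0.1275, 0, 0, 0, -0.2865]]]' | python3 nudge.py 20|sed -n 2,3p
echo '[[[0.034, 0, 0, 0, 0, 0, -0.0573], [0.034, 0, 0, 0, 0, 0, -0.1146], [0.034, 0, 0, 0, 0, 0, -0.1719], [0.034, 0, 0, 0, 0, 0, -0.2292], [0.034, 0, 0, 0, 0, 0, -0.2865]]]' | python3 nudge.py|sed -n 2,3p
echo '[[[0.034, 0, 0, 0, 0, 0, -0.0382], [0.034, 0, 0, 0, 0, 0, -0.0382], [0.034, 0, 0, 0, 0, 0, -0.0382]]]' | python3 nudge.py
python3 -c "
from h import *
go(-50,79,120)
print(telemetry.observe()['qpos'].round(2))"
```

```text
position: [0.5368, 0.2411, 0.177]
tool_rot: [-3.135, 0.002, 0.712]
position: [0.5368, 0.2405, 0.1769]
tool_rot: [-3.136, -0.005, 1.612]
clock: 22.92
position: [0.5367, 0.241, 0.1775]
tool_rot: [-3.137, -0.005, 1.724]
force: [0.4, 0.3, -0.3]
grip_width: 0.034
finger_force: 0.0
now [-50.5  79.4 177.5] yaw rel 1.9168 shift [-0.0008  0.0006  0.0575]
[-0.    0.63 -0.76  1.72  0.49  1.   -0.79]
```

Scaled: 0.1175 m / 0.8 = 0.1469, 0.1 m / 0.8 = 0.125.

```bash
echo '[[[0.034, 0, 0, 0.0625, 0, 0, 0], [0.034, 0, 0, 0.1, 0, 0, 0], [0.034, 0, 0, 0.125, 0, 0, 0], [0.034, 0, 0, 0.1469, 0, 0, 0], [0.034, 0, 0, 0.1469, 0, 0, 0]]]' | python3 nudge.py
python3 - <<'E'
from h import *
o=telemetry.observe();p=o['position']
print(infix(p))
# plan arc: TCP on circle r=85 about pivot (-21,-0.6), angle a deg; shift in present tool axes
M=rot(o['tool_rot'])
for a in(120,130,140,150,160,165,170):
    t=np.radians(a);d=fx(-21+85*np.cos(t),-.6+85*np.sin(t),60)-p
    print(a,(M.T@d).round(4),'rz',round(-(t-(o['tool_rot'][2]-phi)),3))
E
```

```text
clock: 23.55
position: [0.5357, 0.2419, 0.0599]
tool_rot: [-3.137, -0.005, 1.727]
force: [0.6, 0.1, 0.4]
grip_width: 0.0338
finger_force: 0.0
[-51.5  80.1  59.9]
120 [-0.0026 -0.0137 -0.0001] rz -0.174
130 [-0.0064 -0.028  -0.    ] rz -0.349
140 [-0.0126 -0.0414  0.    ] rz -0.523
150 [-0.0211 -0.0535  0.    ] rz -0.698
160 [-0.0316 -0.064   0.    ] rz -0.872
165 [-0.0375 -0.0685  0.    ] rz -0.96
170 [-0.0437 -0.0725 -0.    ] rz -1.047
```

Scaled: -0.064 m / 0.8 = -0.08, -0.0535 m / 0.8 = -0.0669, -0.872 rad / 3.1416 = -0.2776.

```bash
echo '[[[0.034, -0.0033, -0.0171, 0, 0, 0, -0.0554], [0.034, -0.008, -0.035, 0, 0, 0, -0.1111], [0.034, -0.0158, -0.0518, 0, 0, 0, -0.1665], [0.034, -0.0264, -0.0669, 0, 0, 0, -0.2222], [0.034, -0.0395, -0.08, 0, 0, 0, -0.2776]]]' | python3 nudge.py
cat > arc.py <<'E'
import sys;from h import *
o=telemetry.observe();p=o['position'];M=rot(o['tool_rot']);q=infix(p)
print(q,'ang',np.degrees(np.arctan2(q[1]+.6,q[0]+21)).round(2),'r',np.hypot(q[1]+.6,q[0]+21).round(1),'ftan',(o['force']@M[:,1]).round(2),'frad',(o['force']@M[:,0]).round(2))
for a in map(float,sys.argv[1:]):
    t=np.radians(a);d=fx(-21+85*np.cos(t),-.6+85*np.sin(t),60)-p
    e=(o['tool_rot'][2]-phi-t+np.pi)%(2*np.pi)-np.pi
    print(a,(M.T@d).round(4),'rz',round(e,3))
E
python3 arc.py 165 170 175 180 183 186
```

```text
clock: 24.18
position: [0.4782, 0.2012, 0.0619]
tool_rot: [3.138, -0.005, 2.605]
force: [3.0, 1.8, -1.0]
grip_width: 0.0338
finger_force: 1.2
[-100.2   29.2   61.9] ang 159.38 r 84.6 ftan 3.06 frad -1.66
165.0 [ 0.0001 -0.0083  0.0018] rz -0.082
170.0 [-0.0008 -0.0157  0.0018] rz -0.169
175.0 [-0.0024 -0.0229  0.0018] rz -0.256
180.0 [-0.0046 -0.03    0.0017] rz -0.343
183.0 [-0.0062 -0.0341  0.0017] rz -0.396
186.0 [-0.008  -0.0382  0.0017] rz -0.448
```

Scaled: -0.03 m / 0.8 = -0.0375, -0.0229 m / 0.8 = -0.0286, -0.343 rad / 3.1416 = -0.1092.

```bash
echo '[[[0.034, 0, -0.0104, 0, 0, 0, -0.0261], [0.034, -0.001, -0.0196, 0, 0, 0, -0.0538], [0.034, -0.003, -0.0286, 0, 0, 0, -0.0815], [0.034, -0.0058, -0.0375, 0, 0, 0, -0.1092], [0.034, -0.0058, -0.0375, 0, 0, 0, -0.1092]]]' | python3 nudge.py|sed -n 1,4p
python3 arc.py 182 184 186 188
```

```text
clock: 24.8
position: [0.4668, 0.1724, 0.0613]
tool_rot: [3.138, -0.004, 2.941]
force: [-0.1, 0.3, -0.2]
[-105.8   -1.3   61.3] ang -179.53 r 84.8 ftan 0.24 frad 0.1
182.0 [ 0.0001 -0.0022  0.0013] rz -0.043
184.0 [-0.0001 -0.0052  0.0013] rz -0.078
186.0 [-0.0003 -0.0082  0.0013] rz -0.112
188.0 [-0.0007 -0.0111  0.0013] rz -0.147
```

Scaled: -0.0052 m / 0.8 = -0.0065, -0.0022 m / 0.8 = -0.0028, -0.078 rad / 3.1416 = -0.0248.

```bash
echo '[[[0.034, 0, -0.0028, 0, 0, 0, -0.0137], [0.034, 0, -0.0065, 0, 0, 0, -0.0248], [0.034, 0, -0.0065, 0, 0, 0, -0.0248]]]' | python3 nudge.py|sed -n 4p
python3 arc.py
echo '[[[0.034, 0, -0.0038, 0, 0, 0, -0.0108], [0.034, 0, -0.0038, 0, 0, 0, -0.0108]]]' | python3 nudge.py|sed -n 4p
python3 arc.py
echo '[[[0.034, 0, -0.0038, 0, 0, 0, -0.0108], [0.034, 0, -0.0038, 0, 0, 0, -0.0108]]]' | python3 nudge.py|sed -n 4p
python3 arc.py 190 192
```

```text
force: [0.0, 2.1, 0.1]
[-106.4   -6.3   60.8] ang -176.18 r 85.6 ftan 2.04 frad 0.24
force: [1.1, 1.4, 0.5]
[-106.4   -9.6   60.5] ang -173.98 r 85.9 ftan 1.54 frad -0.99
force: [0.2, 2.4, 1.4]
[-106.1  -12.3   60.5] ang -172.17 r 85.9 ftan 2.39 frad -0.02
190.0 [-0.0009 -0.0032  0.0005] rz -0.034
192.0 [-0.0011 -0.0061  0.0004] rz -0.069
```

Scaled: -0.002 m / 0.8 = -0.0025, -0.0005 m / 0.8 = -0.0006, -0.02 rad / 3.1416 = -0.0064.

```bash
echo '[[[0.034, -0.0006, -0.0025, 0, 0, 0, -0.0064], [0.034, -0.0006, -0.0025, 0, 0, 0, -0.0064]]]' | python3 nudge.py|sed -n 4p
python3 arc.py
echo '[[[0.034, -0.0006, -0.0025, 0, 0, 0, -0.0076], [0.034, -0.0006, -0.0025, 0, 0, 0, -0.0076]]]' | python3 nudge.py|sed -n 4p
python3 arc.py 192 194
```

```text
force: [-2.2, 6.7, 0.3]
[-105.7  -13.6   60.5] ang -171.27 r 85.7 ftan 6.61 frad 2.39
force: [-3.8, 12.0, -2.3]
[-105.4  -14.8   60.5] ang -170.45 r 85.6 ftan 11.94 frad 3.89
192.0 [-0.0006 -0.0037  0.0005] rz -0.024
194.0 [-0.0007 -0.0066  0.0004] rz -0.058
```

Contact is clear: the knob force rose from 2 to 12 N, so the cam presses with about 60 N. Centring the cage and withdrawing.

Scaled: 0.0088 m / 0.8 = 0.011, 0.005 m / 0.8 = 0.0063.

```bash
echo '[[[0.034, 0, 0.0063, 0, 0, 0, 0], [0.036, 0, 0.011, 0, 0, 0, 0], [0.036, 0, 0.011, 0, 0, 0, 0]]]' | python3 nudge.py|sed -n 4,6p
echo '[[[0.036, 0, 0, -0.0375, 0, 0, 0], [0.036, 0, 0, -0.1, 0, 0, 0], [0.036, 0, 0, -0.1625, 0, 0, 0]]]' | python3 nudge.py|sed -n 2,4p
python3 -c "
from h import *
go(-60,0,190)"
```

```text
force: [-0.5, 0.2, 0.8]
grip_width: 0.036
finger_force: 0.0
position: [0.4656, 0.1655, 0.1918]
tool_rot: [3.137, -0.005, 3.133]
force: [0.6, -0.1, -0.3]
now [-105.7   -8.3  191.8] yaw rel 3.3258 shift [-0.0464 -0.0002  0.0016]
```

Scaled: -0.19 m / 0.8 = -0.2375, -0.15 m / 0.8 = -0.1875.

```bash
echo '[[[0.036, -0.0625, 0, 0, 0, 0, 0], [0.036, -0.125, 0, 0, 0, 0, 0], [0.036, -0.1875, 0, 0, 0, 0, 0], [0.036, -0.2375, 0, 0, 0, 0, 0], [0.036, -0.2375, 0, 0, 0, 0, 0]]]' | python3 nudge.py|sed -n 1,2p
python3 shot.py w9
python3 - <<'E'
from h import *;import pickle
c=pickle.load(open('pics/w9.pkl','rb'))
P=[fx(*p) for p in((6,-30,48),(50,-30,48),(50,30,48),(6,30,48))];u=proj(c,np.array(P));print(u.round(0).tolist())
i=cv2.imread('pics/w9.png');m=u.mean(0);x=int(np.clip(m[0]-80,0,352));y=int(np.clip(m[1]-65,0,264))
j=cv2.resize(i[y:y+120,x:x+160],(800,600),interpolation=cv2.INTER_CUBIC)
cv2.polylines(j,[((u-[x,y])*5).astype(int).reshape(-1,1,2)],True,(0,0,255),1);cv2.imwrite('pics/ov3.png',j)
E
```

```text
clock: 27.55
position: [0.6575, 0.1634, 0.1887]
27.6 [0.65605787 0.1639338  0.18892456] [ 3.13699204 -0.00536069  3.13190422]
[[210.0, 97.0], [204.0, 143.0], [264.0, 154.0], [272.0, 109.0]]
```

View pics/ov3.png

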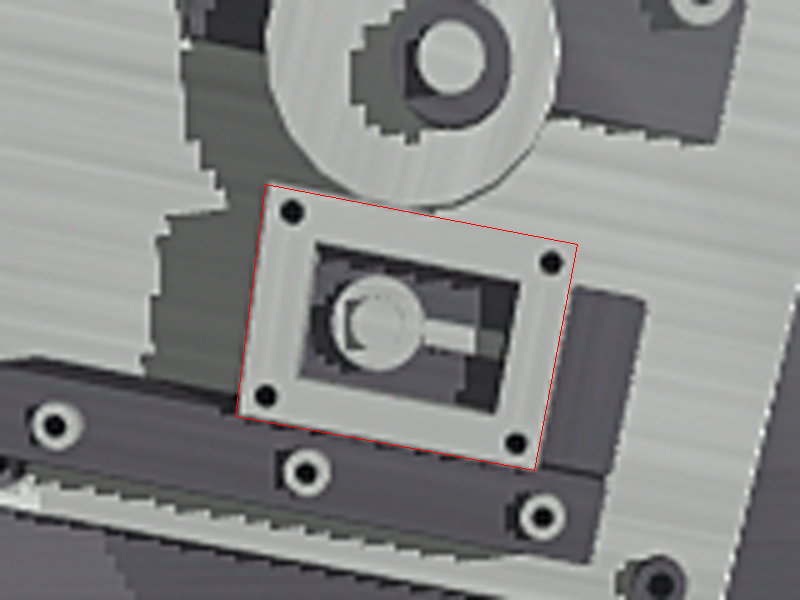

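The insert matches the seated outline exactly: against the fence, against the stop (right edge near (555,350)), with the cam touching it at about (430,210). Handing in.

```bash
python3 -c "
from workcell import bot, vision, telemetry, job_done
print(job_done())"
```

```text
the job is handed in; nothing more can be done
None
```

I handed the job in at about 28 s: the insert lies pocket up against the fence and end stop, held by the cam (about 60 N, estimated from 12 N at the knob). The blank was left alone and the robot is clear; no verdict came back.

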